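# Open the tight lozenge jar in the one-handed jar holder

### The job

Take the square lozenge jar off the steel tray and set it fully down, upright, in the square well of the white jar holder, so that it cannot turn. Then unscrew its tight red cap, stop turning once the threads let go (about a fifth of a turn), lift it straight off, and finish while still holding the cap level over the open jar, its lower edge about a centimetre above the rim, with the jar left seated in the holder. Leave the pill caddy, the brown cup and the wooden case on the tray where they are.

Things in the scene. Friction and masses are not known exactly. Their poses are not given: they have to be found in the camera images.
- jar_mid (a point): Clear plastic jar, loose, 150 to 280 g, orange lozenges inside; square body 64 x 64 mm, 60 mm high, flat shoulder on top. This point: middle of the body, on the axis, 30 mm above the underside. z up, x and y square to the flat sides. At the start it stands upright on the tray, cap screwed on.
- jar_rim (a point): Centre of the jar's mouth, 90 mm above its underside. The round neck, 45 mm across, rises from the shoulder to here and bears three sloping threads with open gaps between. Axes as jar_mid.
- cap_mid (a point): Red ribbed round cap, 60 mm across, 25.5 mm high, 40 g. This point: its middle, on the axis, 12.75 mm above its lower edge; z up. Tight, it lies 52 mm above jar_mid, its lower edge 9 mm above the shoulder (room for fingertips). Unscrews counter-clockwise from above; friction 0.3 to 0.5 N m. Until it lets go, pulling up lifts the whole jar, so the jar can be carried by the cap.
- cap_edge (a point): Point on the cap's side at mid height, 30 mm from its axis along x of cap_mid, under the white tick on the top. Tight, it is within 5 degrees of x of the jar. The cap lets go after 45 to 55 degrees of turn relative to the jar and then lifts off freely up to about 95 degrees (farther on its lugs meet the next thread). Let go and not held, it springs up by at most 2 mm.
- holder: Jar holder, fixed: white block 104 x 104 mm, 32 mm high, with a square black-lined well 69 x 69 mm, flared to 76 mm over the top 8 mm. Origin: centre of the underside; z up, x and y square to the well. Well floor 6 mm above the origin. A jar fits any of four ways round and can then turn only 5 degrees. A 4 mm rubber foot sticks out 4 mm round the base.
- tray: Round stainless steel tray, fixed, 382 mm across; origin at the centre of its underside, its floor 3 mm above, its rim 18 mm high.
- caddy: White two-tier pill caddy, loose, 62 x 100 mm, 61 mm high; origin at the centre of its underside. To be left alone.
- cup: Rust brown ceramic cup without handle, loose, 80 mm across the rim, 82 mm high; origin at the centre of its underside. To be left alone.
- case: Small wooden case with a spring clip, loose, 70 x 100 mm, 42 mm high; origin at the centre of its underside. To be left alone.
Things that resemble listed ones, but are neither listed nor needed, are in the scene too. Leave any blue or turquoise look-alike of the holder alone. Of the things shaped like the part that bears cap_mid, the red one is meant.

How it is judged:
On the way, in this order (a step that is already met when the one before it is completed fails the run):
1. the jar stands fully down in the holder's well, upright, its cap still screwed on (z of jar_mid in the frame of holder below 0.04 m and horizontal distance between jar_mid and holder below 0.006 m and angle between jar_mid's own z axis and vertical below 0.08 rad and distance between cap_mid and jar_mid below 0.057 m and angle between the x axis of cap_mid and the x axis of jar_mid, either way round below 0.6 rad), for 0.2 s.
2. the cap has been turned until its threads let go, the jar still down in the well (angle between the x axis of cap_mid and the x axis of jar_mid, either way round above 0.68 rad and z of jar_mid in the frame of holder below 0.042 m and horizontal distance between jar_mid and holder below 0.006 m), for 0.05 s.
At the end, for the whole second after the job is handed in: Cap held still, level within 8 degrees, within 12 mm of the jar's axis, lower edge 2.5 to 25 mm above the rim, not touching the jar. Jar upright on the floor of the holder's well (within 4 mm), untouched by the robot. Caddy, cup and case within 30 mm of their start (z of cap_mid in the frame of jar_mid between 0.0755 and 0.098 m and horizontal distance between cap_mid and jar_mid below 0.012 m and angle between cap_mid's own z axis and vertical below 0.15 rad and contact force between the fingers and cap above 1 N and contact force between each of cap, the arm, the fingers and jar below 0.05 N and linear speed of cap below 0.02 m/s and z of jar_mid in the frame of holder below 0.04 m and horizontal distance between jar_mid and holder below 0.006 m and angle between jar_mid's own z axis and vertical below 0.08 rad and distance of each of caddy, cup, case from where it was at the start of the episode below 0.03 m); the arm keeps its last pose, push and grip.
It fails at once if the jar is tipped over (angle between jar_mid's own z axis and vertical above 0.7 rad).
It fails at once if the caddy, the cup or the case is pushed away or tipped (distance of any of caddy, cup, case from where it was at the start of the episode above 0.03 m or angle between cup's own z axis and vertical above 0.5 rad).
It fails at once if the cap is turned on well past where its threads let go (over a third of a turn) (x of cap_edge in the frame of jar_mid below -0.018 m).
It also fails if it takes over 42 s, if anything falls off the work surface, if the arm or the gripper's body presses on something with over 40 N, if the wrist force passes 120 N, or if a joint passes its speed limit or range.

### The arm

A 6-joint arm with a two-finger parallel gripper is mounted at the origin on the work surface. World frame = base frame: x ahead of the robot, y to its left, z up, the work surface at z = 0. Lengths are in m, angles in rad, forces in N, time in s.
With the tool pointing down it reaches from about 0.225 to 0.875 m from the base axis. Payload 3.4 kg.
Tool frame: the origin (TCP) lies midway between the tips of the shut fingers; the grasp point (between the pads) lies 19 mm behind it; x points along the fingers, y is the direction in which the jaws open and shut, and the axes are right-handed (so a half turn about x gives the same grasp; the last joint's range is limited). The gripper opens to 85 mm and grips with 20 to 120 N. Pads are 22 mm wide; open, the fingers measure 114 mm over their backs; the gripper's body (76 mm by 85 mm) begins 54 mm behind the grasp point. The pads swing forward as they close: fully open they stand 13 mm farther back than shut.
Start: joints at [-1.328, 0.276, 1.505, -0, 1.361, -0.121], TCP at [0.205, -0.537, 0.231] pointing down, gripper open.
Joint ranges: [-2.89, 2.89], [-0.75, 2.08], [0.22, 2.7], [-1.18, 4.32], [0.11, 2.71], [-2.7, 2.7]. Speed limits (rad/s): [2.57, 2.57, 3.14, 3.14, 3.14, 3.14].

### API

Orientations are given as a unit quaternion [w, x, y, z].
In Python, from rig import manip, get_image, get_calibration, ticket gives the robot as it stands. The module is installed in compiled form; this text tells all that it offers.
- The arm moves only by the tool arm_command, never from a script. Its argument "series" is text: rows parted by semicolons, each of 7 numbers parted by spaces: the shift along the tool's x, y, z in units of 0.1 m (1.0 is 0.1 m), then the turn, a rotation vector about the tool's x, y, z in units of pi rad (1.0 is pi rad), then the opening, from -1 (shut) to 1 (fully open), so that 0 is half open. In form: tx ty tz rx ry rz claw; .... A call has 1 to 12 rows; each row shifts and turns the commanded pose from where the row before left it, along the tool's axes as they then stand; what a row does not reach is not made up. A row lasts 1/12 s, in which the tool goes at most 41.7 mm and 7.16 degrees, less where a joint would pass 70% of its speed; a pose out of reach is approached as far as the arm can. A call with a number of a shift or a turn outside -1 to 1 is refused whole. A call with a gripper value outside its range is refused whole. The fingers move at their own pace and stop on an object; "squeeze" is the grip in N (left out, the last holds). Time passes only in rows, so rows that do not move let the fingers close. It gives the time, the measured TCP pose, the force and the opening at its end, in the units of the state.
- manip.get_state(): the state, without advancing time (a new reading comes with each control period).
- get_image(name): name is "scene" or "top" or "wrist"; returns the picture (384x512x3 uint8, red, green, blue); there is no depth.
- get_calibration(name): a dict with "fx", "fy", "cx", "cy" (pixels), "D" ([k1, k2, p1, p2, k3] as OpenCV has them; the pictures are not rectified), "cam_to_world" (4x4, takes a point from camera to world coordinates); the wrist camera has in their place "tool_from_camera" (4x4, takes a point from camera to tool coordinates, whose origin is the TCP and whose axes are the tool frame's). Camera axes: x right, y down, z forward; pixel columns grow to the right and rows downward; lengths in m; the calibration is good to about 2 mm. A picture is of the moment at which its call begins: read the wrist's pose just before it. get_calibration takes no time and is no camera call.
- ticket.sign_off(): hands the job in, once; it reports no verdict.
The state is a dict: "clock": time; "qpos": joint angles; "qd": joint speeds; "effort": joint torques, N m; "position": TCP position; "ee_rot": TCP orientation; "contact_force": force on the tool from outside, world axes, zero at the start; "moment": the same for the moment, N m; "width": finger opening in m.
Only numpy, scipy, OpenCV 4.12 (cv2) and the standard library are available. Lean on these libraries where they do the work, as an engineer would, in place of code of your own. Each camera call takes 0.05 s, during which the arm holds its last target. There are 200 camera calls.

## Working session

There is one attempt and no reset: what is moved stays moved. The work goes in short steps, Python scripts to look and compute and a tool call to move; the robot and the scene stay as the last step left them, time stands still between calls to the robot, and variables do not carry over. Pictures are saved under pics/ and viewed, about 8 in all and at most 12, crops included, and the job is handed in when it is done.

Besides the shell and the picture viewer there is one more tool, called by a JSON object that holds its "api" and its "payload", one argument or row to a line. arm_command: Moves the arm, as the interface text tells. Shifts and turns lie within -1 to 1; 1 stands for 0.1 m of shift or pi rad of turn. Its arguments: {"type":"object","properties":{"series":{"type":"string"},"squeeze":{"type":"number"}},"required":["series"]}

```bash
mkdir -p pics
cat > h.py <<'E'
import numpy as np,cv2
from rig import manip,get_image,get_calibration,ticket
from scipy.spatial.transform import Rotation as R
def T_tool():
    s=manip.get_state(); q=s['ee_rot']; T=np.eye(4)
    T[:3,:3]=R.from_quat([q[1],q[2],q[3],q[0]]).as_matrix(); T[:3,3]=s['position']; return T
def cam(n,T=None):
    c=get_calibration(n); K=np.array([[c['fx'],0,c['cx']],[0,c['fy'],c['cy']],[0,0,1]])
    M=np.array(c['cam_to_world']) if n!='wrist' else T@np.array(c['tool_from_camera'])
    return K,np.array(c['D'],float),M
def plane(c,uv,z):
    K,D,M=c; p=cv2.undistortPoints(np.array(uv,float).reshape(-1,1,2),K,D).reshape(-1,2)
    d=np.c_[p,np.ones(len(p))]@M[:3,:3].T; o=M[:3,3]
    return o+d*((z-o[2])/d[:,2])[:,None]
def proj(c,P):
    K,D,M=c; W=np.linalg.inv(M); r=cv2.Rodrigues(W[:3,:3])[0]
    return cv2.projectPoints(np.array(P,float).reshape(-1,3),r,W[:3,3],K,D)[0].reshape(-1,2)
def snap(n,f):
    T=T_tool(); im=get_image(n); cv2.imwrite(f'pics/{f}.png',im[:,:,::-1]); np.save(f'pics/{f}_T.npy',T); return im,cam(n,T)
E
python3 - <<'E'
from h import *
a,ca=snap('top','top0'); b,cb=snap('scene','scene0')
print(manip.get_state()); 
for c in(ca,cb,cam('wrist',T_tool())): print(np.round(c[2],3).tolist())
E
```

```text
{'clock': 0.1, 'qpos': array([-1.32797528e+00,  2.76567151e-01,  1.50598013e+00,  1.71063577e-05,
        1.36073454e+00, -1.20991317e-01]), 'qd': array([ 0.00093738, -0.00063265, -0.00062524, -0.00098186, -0.00251783,
       -0.00031435]), 'effort': array([ 1.02061753e-03, -4.17698228e+01, -2.46405298e+01, -1.17775944e-04,
        5.82668436e-03, -9.23360460e-06]), 'position': array([ 0.20450047, -0.53690753,  0.23051657]), 'ee_rot': array([-0.12732114, -0.6954095 , -0.12851406,  0.69547041]), 'contact_force': array([ 0.07299888, -0.82748951,  0.08077748]), 'moment': array([0.05919341, 0.03042954, 0.0266397 ]), 'width': 0.08504011464847928}
[[0.027, -0.991, 0.133, 0.362], [-1.0, -0.029, -0.01, 0.004], [0.014, -0.132, -0.991, 1.206], [0.0, 0.0, 0.0, 1.0]]
[[0.315, 0.803, -0.505, 1.093], [0.949, -0.261, 0.177, -0.189], [0.011, -0.535, -0.845, 1.055], [0.0, 0.0, 0.0, 1.0]]
[[0.355, -0.889, -0.287, 0.277], [-0.935, -0.339, -0.108, -0.51], [-0.001, 0.307, -0.952, 0.373], [0.0, 0.0, 0.0, 1.0]]
```

View pics/top0.png

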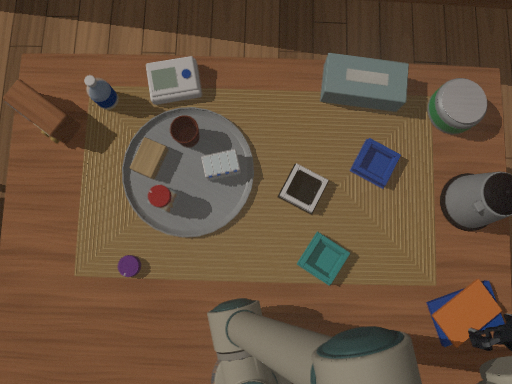

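View pics/scene0.png

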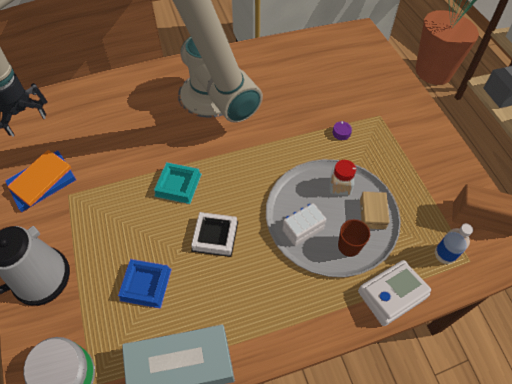

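The top view shows the jar's red cap at about (160,196), the white holder at (304,188), the caddy at (220,164), the cup at (185,130) and the case at (149,157). In the scene view the jar is at (343,177) and the holder at (215,234).

```bash
cat > m.py <<'E'
from h import *
import sys
for n,f in(('top','top0'),('scene','scene0')):
    im=cv2.imread(f'pics/{f}.png'); c=cam(n); hsv=cv2.cvtColor(im,cv2.COLOR_BGR2HSV)
    m=(((hsv[...,0]<6)|(hsv[...,0]>172))&(hsv[...,1]>190)&(hsv[...,2]>110)).astype(np.uint8)
    x0,y0=((145,180) if n=='top' else (328,155)); z=np.zeros_like(m); z[y0:y0+32,x0:x0+32]=m[y0:y0+32,x0:x0+32]
    v,u=np.nonzero(z); print(n,'cap px',u.mean(),v.mean(),len(u),u.min(),u.max(),v.min(),v.max())
    print(' at z .09',plane(c,[[u.mean(),v.mean()]],.09).round(4))
    w=((hsv[...,1]<70)&(hsv[...,2]>130)).astype(np.uint8)
    bx,by=((304,188) if n=='top' else (215,233))
    z=np.zeros_like(w); z[by-30:by+30,bx-30:bx+30]=w[by-30:by+30,bx-30:bx+30]
    cs=max(cv2.findContours(z,cv2.RETR_EXTERNAL,cv2.CHAIN_APPROX_NONE)[0],key=cv2.contourArea)
    P=plane(c,cs.reshape(-1,2),.032)[:,:2].astype(np.float32); print(' holder',cv2.minAreaRect(P))
    d=(hsv[...,2]<55).astype(np.uint8); z=np.zeros_like(w); z[by-18:by+18,bx-18:bx+18]=d[by-18:by+18,bx-18:bx+18]
    cs=max(cv2.findContours(z,cv2.RETR_EXTERNAL,cv2.CHAIN_APPROX_NONE)[0],key=cv2.contourArea)
    print(' well',cv2.minAreaRect(plane(c,cs.reshape(-1,2),.03)[:,:2].astype(np.float32)))
c=cam('top'); print(plane(c,[[149,157],[220,164],[185,130]],.05).round(3), plane(c,[[188,172]],.0).round(3))
E
python3 m.py
```

```text
m.py:7: RuntimeWarning: Mean of empty slice.
  v,u=np.nonzero(z); print(n,'cap px',u.mean(),v.mean(),len(u),u.min(),u.max(),v.min(),v.max())
  ret = ret.dtype.type(ret / rcount)
Traceback (most recent call last):
  File "m.py", line 7, in <module>
    v,u=np.nonzero(z); print(n,'cap px',u.mean(),v.mean(),len(u),u.min(),u.max(),v.min(),v.max())
                                                                 ~~~~~^^
ValueError: zero-size array to reduction operation minimum which has no identity
```

```bash
sed -i 's/(hsv\[...,0\]<6)/(hsv[...,0]<9)/; s/>172/>168/; s/>190)/>140)/; s/>110)/>100)/' m.py; python3 -c "
import cv2;i=cv2.cvtColor(cv2.imread('pics/top0.png'),cv2.COLOR_BGR2HSV);print(i[190:204:4,150:172:4].tolist())"; python3 m.py
```

```text
[[[3, 86, 137], [1, 171, 128], [1, 170, 129], [2, 173, 127], [2, 179, 128], [21, 27, 96]], [[2, 179, 128], [2, 179, 128], [2, 175, 130], [2, 174, 129], [0, 171, 127], [3, 148, 74]], [[2, 167, 131], [2, 173, 130], [2, 179, 127], [2, 175, 128], [2, 170, 129], [4, 135, 68]], [[1, 127, 130], [2, 173, 128], [1, 173, 127], [1, 167, 130], [1, 162, 123], [13, 88, 84]]]
top cap px 158.5811965811966 195.41595441595442 351 148 169 185 206
 at z .09 [[0.5024 0.2674 0.09  ]]
 holder ((0.5454774498939514, -0.12943273782730103), (0.10261231660842896, 0.10495130717754364), 63.72616195678711)
 well ((0.5459825396537781, -0.12946820259094238), (0.07614447921514511, 0.07602669298648834), 63.51072311401367)
scene cap px 345.19112627986345 168.51194539249147 293 335 355 160 180
 at z .09 [[0.4981 0.2693 0.09  ]]
 holder ((0.5467057228088379, -0.1289064586162567), (0.10920634865760803, 0.11210214346647263), 63.616477966308594)
 well ((0.5422353744506836, -0.12885330617427826), (0.07409965991973877, 0.07378119230270386), 64.0077133178711)
[[0.616 0.311 0.05 ]
 [0.601 0.109 0.05 ]
 [0.697 0.213 0.05 ]] [[0.585 0.206 0.   ]]
```

```bash
cat >> h.py <<'E'
def yaw(): 
    y=T_tool()[:3,1]; return np.degrees(np.arctan2(y[1],y[0]))
def to(p,yawd=None):
    """tool-axes shift (0.1 m) to world point p, at present orientation; and needed turn about tool x (units pi)"""
    T=T_tool(); d=T[:3,:3].T@(np.array(p)-T[:3,3])/.1
    r=None
    if yawd is not None:
        a=np.radians(yawd); x=[0,0,-1.]; y=[np.cos(a),np.sin(a),0]; Rt=np.c_[x,y,np.cross(x,y)]
        r=R.from_matrix(T[:3,:3].T@Rt).as_rotvec()/np.pi
    return d.round(3),None if r is None else r.round(4)
E
python3 - <<'E'
from h import *
T=T_tool();print(T.round(3),yaw(),to([.46,.24,.33],0))
c=get_calibration('wrist');print(c['fx'],np.array(c['tool_from_camera']).round(3))
E
```

```text
[[-0.     0.356 -0.935  0.205]
 [ 0.002 -0.935 -0.356 -0.537]
 [-1.    -0.002 -0.     0.231]
 [ 0.     0.     0.     1.   ]] -69.15528156623196 (array([-0.983, -6.353, -5.153]), array([-0.3842, -0.0004,  0.0004]))
300.69831495966974 [[-0.001 -0.307  0.952 -0.143]
 [ 1.    -0.001  0.     0.001]
 [ 0.     0.952  0.307 -0.077]
 [ 0.     0.     0.     1.   ]]
```

```bash
python3 -c "
from h import *
print(to([.522,.277,.25])[0]/24)"
```

```text
[-0.007625   -0.269875   -0.24429167]
```

{"api": "arm_command", "payload": {
  "series": "-0.008 -0.27 -0.244 0 0 0 1;-0.008 -0.27 -0.244 0 0 0 1;-0.008 -0.27 -0.244 0 0 0 1;-0.008 -0.27 -0.244 0 0 0 1;-0.008 -0.27 -0.244 0 0 0 1;-0.008 -0.27 -0.244 0 0 0 1;-0.008 -0.27 -0.244 0 0 0 1;-0.008 -0.27 -0.244 0 0 0 1;-0.008 -0.27 -0.244 0 0 0 1;-0.008 -0.27 -0.244 0 0 0 1;-0.008 -0.27 -0.244 0 0 0 1;-0.008 -0.27 -0.244 0 0 0 1"
}}

```text
clock: 1.1
position: [0.3629, -0.1286, 0.2408]
ee_rot: [-0.128, -0.695, -0.128, 0.695]
contact_force: [1.4, -0.2, 0.3]
width: 0.0852
```

{"api": "arm_command", "payload": {
  "series": "-0.008 -0.27 -0.244 0 0 0 1;-0.008 -0.27 -0.244 0 0 0 1;-0.008 -0.27 -0.244 0 0 0 1;-0.008 -0.27 -0.244 0 0 0 1;-0.008 -0.27 -0.244 0 0 0 1;-0.008 -0.27 -0.244 0 0 0 1;-0.008 -0.27 -0.244 0 0 0 1;-0.008 -0.27 -0.244 0 0 0 1;-0.008 -0.27 -0.244 0 0 0 1;-0.008 -0.27 -0.244 0 0 0 1;-0.008 -0.27 -0.244 0 0 0 1;0 0 0 0 0 0 1"
}}

```text
clock: 2.1
position: [0.5102, 0.2486, 0.2487]
ee_rot: [0.128, 0.696, 0.131, -0.694]
contact_force: [0.1, 0.4, 0.0]
width: 0.0851
```

Run:
```python
from h import *
snap('wrist','w1'); s=manip.get_state(); print(s['position'],s['qpos'],s['clock'],yaw(),s['contact_force'])
```

```text
[0.50870752 0.24544864 0.24856504] [3.25963536e-01 2.51811375e-01 1.49591965e+00 6.26307867e-04
 1.39460627e+00 1.52895101e+00] 2.15 -68.93242128083521 [-0.41193415 -1.44995987  0.66541873]
```

View pics/w1.png

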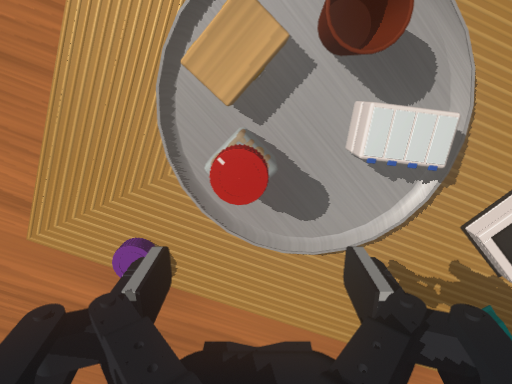

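The wrist view shows the cap at about (239,174), its tick at about (221,160), and the shoulder corners at roughly (242,130), (207,167) and (276,167).

```bash
cat > cap.py <<'E'
from h import *
import sys
def cap(f,zc=.0978,box=(190,120,300,230)):
    im=cv2.imread(f'pics/{f}.png'); c=cam('wrist',np.load(f'pics/{f}_T.npy')); hsv=cv2.cvtColor(im,cv2.COLOR_BGR2HSV)
    m=(((hsv[...,0]<9)|(hsv[...,0]>168))&(hsv[...,1]>140)&(hsv[...,2]>60)).astype(np.uint8)
    x0,y0,x1,y1=box; z=np.zeros_like(m); z[y0:y1,x0:x1]=m[y0:y1,x0:x1]
    cs=max(cv2.findContours(z,cv2.RETR_EXTERNAL,cv2.CHAIN_APPROX_NONE)[0],key=cv2.contourArea)
    h=cv2.convexHull(cs); f2=np.zeros_like(m); cv2.fillPoly(f2,[h],1)
    P=plane(c,h.reshape(-1,2),zc)[:,:2].astype(np.float32); ci=cv2.minEnclosingCircle(P)
    t=f2&(hsv[...,1]<100)&(hsv[...,2]>140); t=cv2.erode(f2,np.ones((3,3)))&t; v,u=np.nonzero(t)
    tw=plane(c,[[u.mean(),v.mean()]],zc)[0,:2] if len(u) else None
    return ci,tw,(u.mean(),v.mean(),len(u)) if len(u) else None,c
if __name__=='__main__':
    ci,tw,t,c=cap('w1'); print(ci,tw,t)
    if tw is not None: d=tw-np.array(ci[0]); print('tick ang',np.degrees(np.arctan2(d[1],d[0])),np.hypot(*d))
    S=plane(c,[[242,130],[207,167],[276,166]],.063)[:,:2]; print(S)
    for a,b in((0,1),(0,2),(1,2)): d=S[b]-S[a]; print(np.hypot(*d),np.degrees(np.arctan2(d[1],d[0])))
E
python3 cap.py
python3 -c "
import cv2
i=cv2.imread('pics/w1.png')[115:225,180:300];cv2.imwrite('pics/w1c.png',cv2.resize(i,None,fx=5,fy=5,interpolation=2))"
```

```text
((0.5028490424156189, 0.2640601396560669), 0.03158034384250641) [0.5103074  0.28713774] (np.float64(220.55555555555554), np.float64(160.62962962962962), 27)
tick ang 72.08988914716466 0.024252896957931314
[[0.54196394 0.27790982]
 [0.48944126 0.3003961 ]
 [0.51833957 0.22868423]]
0.05713374584623761 156.8230164940344
0.05460100204101657 -115.63730463403155
0.07731561599674572 -68.05164491729549
```

View pics/w1c.png

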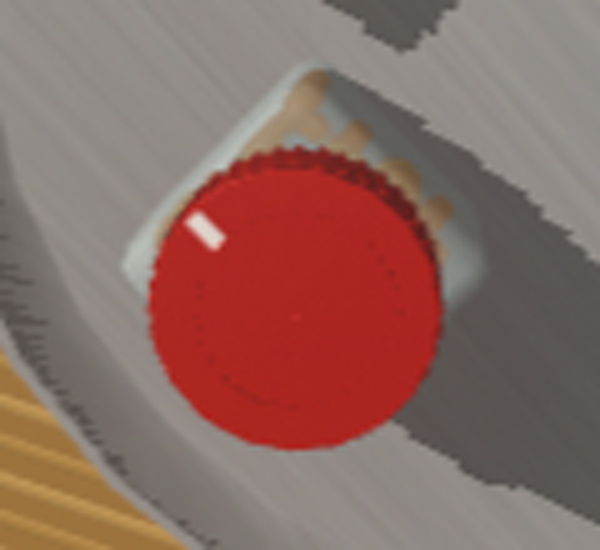

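The crop puts the shoulder edges at about 67° and the tick at 72°, which agree. I'll keep the jaw yaw at -69° and take a closer look.

```bash
python3 -c "
from h import *
print(to([.502,.265,.17],-69.0))"
```

```text
(array([ 0.786, -0.206, -0.008]), array([0.0004, 0.0002, 0.0002]))
```

{"api": "arm_command", "payload": {
  "series": "0.26 -0.07 -0.003 0 0 0 1;0.26 -0.07 -0.003 0 0 0 1;0.26 -0.066 -0.002 0 0 0 1;0 0 0 0 0 0 1;0 0 0 0 0 0 1"
}}

```text
clock: 2.57
position: [0.5002, 0.2609, 0.1706]
ee_rot: [-0.128, -0.694, -0.127, 0.697]
contact_force: [0.5, 0.4, 0.2]
width: 0.0852
```

Run:
```python
from h import *
from cap import cap
snap('wrist','w2'); s=manip.get_state(); print(s['position'],s['clock'],yaw())
ci,tw,t,c=cap('w2',box=(150,60,360,290)); print(ci,tw,t); d=tw-np.array(ci[0]); print('tick',np.degrees(np.arctan2(d[1],d[0])),np.hypot(*d))
print(proj(c,[[*ci[0],.0978]]))
```

```text
[0.50165687 0.26130788 0.17223073] 2.6167 -69.17829633278825
((0.5030077695846558, 0.26571500301361084), 0.03203078731894493) [0.51041895 0.28706285] (np.float64(227.74545454545455), np.float64(175.6909090909091), 55)
tick 70.85489421954018 0.022597708019869964
[[251.21854562 194.20381008]]
```

View pics/w2.png

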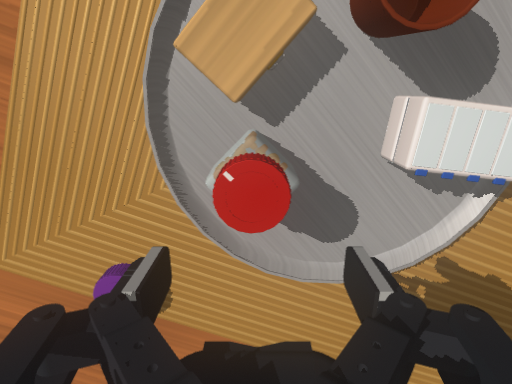

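The closer wrist view has the cap at (251,194) and the tick at (228,176), with the space around the jar clear. Next I'll descend.

```bash
python3 -c "
from h import *
print(to([.5015,.2655,.063],-69.0))"
```

```text
(array([ 1.092, -0.041, -0.014]), array([-0.001 ,  0.0001, -0.0002]))
```

{"api": "arm_command", "payload": {
  "series": "0.25 -0.02 -0.007 0 0 0 1;0.25 -0.021 -0.007 0 0 0 1;0.25 0 0 0 0 0 1;0.2 0 0 0 0 0 1;0.14 0 0 0 0 0 1;0 0 0 0 0 0 1;0 0 0 0 0 0 1"
}}

```text
clock: 3.2
position: [0.5026, 0.2662, 0.064]
ee_rot: [0.128, 0.696, 0.128, -0.695]
contact_force: [-0.2, -0.3, 0.4]
width: 0.0857
```

Run:
```python
from h import *
a=np.array([manip.get_state()['position'] for _ in range(3)]); print(a, manip.get_state()['contact_force'],to([.5015,.2655,.063],-69.0))
```

```text
[[0.50256136 0.26622846 0.06396172]
 [0.50256136 0.26622846 0.06396172]
 [0.50256136 0.26622846 0.06396172]] [-0.22193683 -0.25518303  0.40232097] (array([0.01 , 0.003, 0.013]), array([-0.0011, -0.0006, -0.0001]))
```

Close the jaws.

{"api": "arm_command", "payload": {
  "series": "0 0 0 0 0 0 -1;0 0 0 0 0 0 -1;0 0 0 0 0 0 -1;0 0 0 0 0 0 -1;0 0 0 0 0 0 -1;0 0 0 0 0 0 -1;0 0 0 0 0 0 -1",
  "squeeze": 70
}}

```text
clock: 3.78
position: [0.5034, 0.2668, 0.0669]
ee_rot: [0.128, 0.698, 0.128, -0.693]
contact_force: [-2.2, -1.7, 13.7]
width: 0.0607
```

{"api": "arm_command", "payload": {
  "series": "0 0 0 0 0 0 -1;-0.08 0 0 0 0 0 -1;-0.15 0 0 0 0 0 -1;-0.2 0 0 0 0 0 -1;-0.2 0 0 0 0 0 -1;-0.25 0 0 0 0 0 -1;-0.12 0 0 0 0 0 -1;0 0 0 0 0 0 -1;0 0 0 0 0 0 -1"
}}

```text
clock: 4.53
position: [0.5017, 0.2667, 0.1637]
ee_rot: [0.128, 0.696, 0.128, -0.695]
contact_force: [-0.2, -0.2, -3.3]
width: 0.0601
```

Run:
```python
from h import *
snap('wrist','w3');snap('scene','s3')
i=cv2.imread('pics/w3.png'); j=cv2.imread('pics/s3.png')[100:250,260:430]
cv2.imwrite('pics/c3.png',np.hstack([i[:,90:430],cv2.resize(j,(435,384),interpolation=2)]))
print(to([.5455,-.129,.17],-73), yaw(), manip.get_state()['contact_force'])
```

```text
(array([-0.08 ,  3.853,  0.985]), array([ 0.0214,  0.0007, -0.0001])) -69.1555367886078 [-0.32647841  0.04158587 -3.30634539]
```

View pics/c3.png

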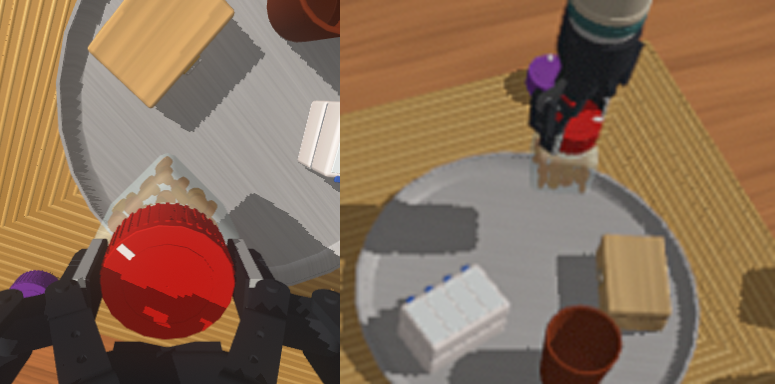

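The crops show the jar lifted clear of the tray, upright, and centred between the pads. I'll measure the cap yaw and centre in the grip.

Run:
```python
from h import *
from cap import cap
T=T_tool();z=T[2,3]+.031
ci,tw,t,c=cap('w3',zc=z,box=(180,190,335,350)); d=tw-np.array(ci[0]); print(ci,tw,t,'tick',np.degrees(np.arctan2(d[1],d[0])),np.hypot(*d),'cap-tcp in tool',T[:3,:3].T@np.r_[np.array(ci[0])-T[:2,3],0])
# body corner lines (px + crop offset 90), base plane
e=np.array([[167,155],[108,213],[167,155],[225,217]])+[90,0]
P=plane(c,e,z-.0255-.009)[:,:2]
for k in(0,2): d=P[k+1]-P[k]; print(np.degrees(np.arctan2(d[1],d[0])),np.hypot(*d))
```

```text
((0.5029863715171814, 0.2663305401802063), 0.03434096649289131) [0.50846395 0.28686668] (np.float64(216.45945945945945), np.float64(250.54054054054055), 148) tick 75.06527279800372 0.021254099024397784 cap-tcp in tool [-5.57197805e-06  7.20000939e-04 -2.49726860e-03]
155.65425183839463 0.04422666651143652
-116.42164738291441 0.045622014410351276
```

{"api": "arm_command", "payload": {
  "series": "-0.006 0.15 0.04 0 0 0 -1;0 0.275 0.07 0 0 0 -1;0 0.275 0.07 0 0 0 -1;0 0.275 0.07 0.002 0 0 -1;0 0.275 0.07 0.002 0 0 -1;0 0.275 0.07 0.002 0 0 -1;0 0.275 0.07 0.002 0 0 -1;0 0.275 0.07 0.002 0 0 -1;0 0.275 0.07 0.002 0 0 -1;0 0.275 0.07 0.001 0 0 -1;0 0.275 0.07 0 0 0 -1;0 0.275 0.07 0 0 0 -1",
  "squeeze": 80
}}

```text
clock: 5.63
position: [0.5315, -0.0608, 0.1617]
ee_rot: [-0.113, -0.697, -0.114, 0.699]
contact_force: [0.7, -0.3, -3.0]
width: 0.06
```

{"api": "arm_command", "payload": {
  "series": "0 0.275 0.07 0 0 0 -1;0 0.25 0.06 0 0 0 -1;0 0.15 0.035 0 0 0 -1;0 0 0 0 0 0 -1;0 0 0 0 0 0 -1"
}}

```text
clock: 6.05
position: [0.5375, -0.1291, 0.1618]
ee_rot: [-0.112, -0.697, -0.114, 0.699]
contact_force: [0.4, -0.1, -2.7]
width: 0.0599
```

Run:
```python
from h import *
im,c=snap('wrist','w4'); print(manip.get_state()['position'],yaw(),to([.5455,-.129,.17],-71.5)); print(proj(c,[[.5455,-.129,.032]]))
snap('top','t4')
```

```text
[ 0.53744842 -0.1282446   0.1619857 ] -71.5496305194707 (array([-0.08 ,  0.032, -0.074]), array([-0.0003,  0.0006,  0.0009]))
[[258.94264012 171.46651036]]
```

View pics/w4.png

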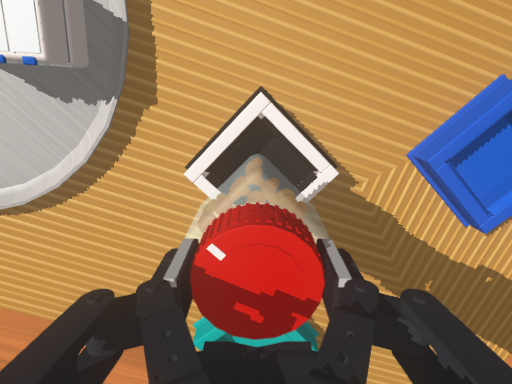

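The wrist view shows the white holder with its top corner at about (262,93), left at (187,174) and right at (338,172). The held jar is just short of it, with its leading corner at (255,155).

Run:
```python
from h import *
im=cv2.imread('pics/w4.png'); c=cam('wrist',np.load('pics/w4_T.npy')); hsv=cv2.cvtColor(im,cv2.COLOR_BGR2HSV)
m=((hsv[...,1]<60)&(hsv[...,2]>140)).astype(np.uint8); z=np.zeros_like(m); z[80:205,175:350]=m[80:205,175:350]
cs=max(cv2.findContours(z,cv2.RETR_EXTERNAL,cv2.CHAIN_APPROX_NONE)[0],key=cv2.contourArea).reshape(-1,2)
px=[cs[cs[:,1].argmin()],cs[cs[:,0].argmin()],cs[cs[:,0].argmax()]]; print(px)
P=plane(c,px,.032)[:,:2]; print(P,'centre',(P[1]+P[2])/2)
for a,b in((0,1),(0,2),(1,2)): d=P[b]-P[a]; print(np.hypot(*d),np.degrees(np.arctan2(d[1],d[0])))
# jar corner at underside height
zb=.162+.018-.052-.030; Q=plane(c,[[255,155]],zb)[0]; T=T_tool(); print('jar corner rel tcp',Q-T[:3,3])
```

```text
[array([260,  92], dtype=int32), array([184, 173], dtype=int32), array([338, 173], dtype=int32)]
[[ 0.61274437 -0.10750089]
 [ 0.52197647 -0.06288766]
 [ 0.56743797 -0.19963641]] centre [ 0.54470722 -0.13126204]
0.1011392738504019 153.82547704801698
0.10267241413702648 -116.18503336908663
0.14410748610245436 -71.6108472831507
jar corner rel tcp [ 0.03425258  0.01078476 -0.06426802]
```

```bash
python3 -c "
from h import *
print(to([.545,-.130,.105],-71.5))"
```

```text
(array([ 0.572,  0.046, -0.065]), array([0.    , 0.0005, 0.0007]))
```

{"api": "arm_command", "payload": {
  "series": "0 0.046 -0.065 0 0 0 -1;0.1 0 0 0 0 0 -1;0.2 0 0 0 0 0 -1;0.17 0 0 0 0 0 -1;0.1 0 0 0 0 0 -1;0 0 0 0 0 0 -1"
}}

```text
clock: 6.65
position: [0.5442, -0.1298, 0.1034]
ee_rot: [-0.113, -0.696, -0.115, 0.7]
contact_force: [-0.4, -0.9, -3.7]
width: 0.0604
```

{"api": "arm_command", "payload": {
  "series": "0.08 0 0 0 0 0 -1;0.08 0 0 0 0 0 -1;0.06 0 0 0 0 0 -1;0 0 0 0 0 0 -1"
}}

```text
clock: 6.98
position: [0.5453, -0.1309, 0.0832]
ee_rot: [-0.113, -0.697, -0.114, 0.699]
contact_force: [-0.9, 0.1, -2.7]
width: 0.0601
```

{"api": "arm_command", "payload": {
  "series": "0.05 0 0 0 0 0 -1;0.05 0 0 0 0 0 -1;0.03 0 0 0 0 0 -1;0 0 0 0 0 0 -1"
}}

```text
clock: 7.32
position: [0.5459, -0.1312, 0.0711]
ee_rot: [-0.114, -0.698, -0.114, 0.698]
contact_force: [-0.7, 0.5, -3.1]
width: 0.0602
```

{"api": "arm_command", "payload": {
  "series": "0.02 0 0 0 0 0 -1;0.02 0 0 0 0 0 -1;0 0 0 0 0 0 -1"
}}

```text
clock: 7.57
position: [0.5461, -0.1313, 0.0699]
ee_rot: [0.114, 0.698, 0.113, -0.698]
contact_force: [-4.9, 1.1, 14.8]
width: 0.0602
```

Force +15 N at z 0.0699, which is the predicted seated height. I'll ease the press a little and unscrew counter-clockwise (rx negative).

{"api": "arm_command", "payload": {
  "series": "-0.02 0 0 0 0 0 -1;0 0 0 0 0 0 -1;0 0 0 0 0 0 -1;0 0 0 0 0 0 -1",
  "squeeze": 100
}}

```text
clock: 7.9
position: [0.5465, -0.1315, 0.0707]
ee_rot: [0.114, 0.698, 0.113, -0.697]
contact_force: [-3.3, -0.1, 8.7]
width: 0.0591
```

{"api": "arm_command", "payload": {
  "series": "0 0 0 -0.015 0 0 -1;0 0 0 -0.03 0 0 -1;0 0 0 -0.03 0 0 -1;0 0 0 -0.03 0 0 -1;0 0 0 -0.03 0 0 -1;0 0 0 -0.03 0 0 -1;0 0 0 0 0 0 -1"
}}

```text
clock: 8.48
position: [0.5473, -0.1314, 0.0711]
ee_rot: [0.29, 0.646, 0.289, -0.644]
contact_force: [-2.1, 0.8, 10.2]
width: 0.059
```

Run:
```python
from h import *
s=manip.get_state();print(s['position'],yaw(),s['contact_force'],s['moment'],s['qpos'])
```

```text
[ 0.54734573 -0.13139555  0.07112201] -41.625021873902924 [-2.1075079   0.77510373 10.20611864] [0.18661367 0.21739216 0.16420119] [-3.59524581e-01  3.91044394e-01  1.76619343e+00  5.86206231e-04
  9.80921301e-01  3.66641302e-01]
```

{"api": "arm_command", "payload": {
  "series": "0 0 0 -0.03 0 0 -1;0 0 0 -0.03 0 0 -1;0 0 0 -0.03 0 0 -1;0 0 0 -0.03 0 0 -1;0 0 0 -0.03 0 0 -1;0 0 0 -0.03 0 0 -1;0 0 0 -0.015 0 0 -1;0 0 0 0 0 0 -1;0 0 0 0 0 0 -1"
}}

```text
clock: 9.23
position: [0.5465, -0.1306, 0.071]
ee_rot: [0.47, 0.529, 0.47, -0.528]
contact_force: [-2.7, 3.6, 10.8]
width: 0.0591
```

Run:
```python
from h import *
s=manip.get_state();print(s['position'],yaw(),s['contact_force'],s['moment'])
snap('wrist','w5');snap('scene','s5')
i=cv2.imread('pics/w5.png'); j=cv2.imread('pics/s5.png')[165:285,150:285]
cv2.imwrite('pics/c5.png',np.hstack([i[:,90:430],cv2.resize(j,(432,384),interpolation=2)]))
```

```text
[ 0.54651513 -0.130638    0.07104064] -6.693787611711487 [-2.71622176  3.55007194 10.83767124] [0.51913494 0.42109012 0.11142709]
```

View pics/c5.png

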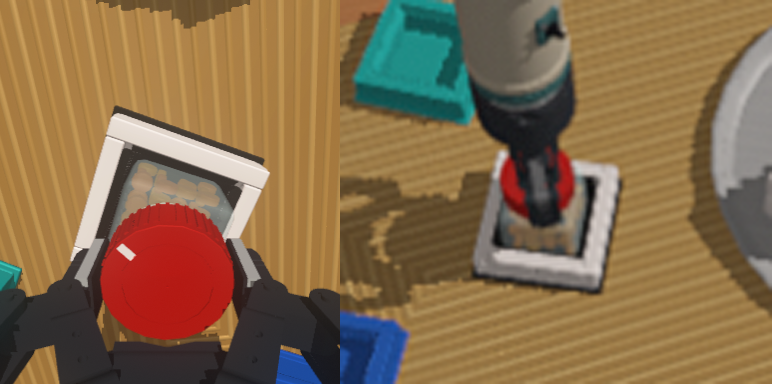

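The tick is still at the same place in the tool (126,252 in the crop), so the cap turned the full 65° without slipping, and the jar is down in the well. Now lift gently.

{"api": "arm_command", "payload": {
  "series": "-0.02 0 0 0 0 0 -1;-0.02 0 0 0 0 0 -1;-0.03 0 0 0 0 0 -1;-0.03 0 0 0 0 0 -1;0 0 0 0 0 0 -1"
}}

```text
clock: 9.75
position: [0.5462, -0.1313, 0.0796]
ee_rot: [0.47, 0.528, 0.47, -0.528]
contact_force: [-1.1, 0.8, 0.3]
width: 0.0594
```

Only the cap's weight is on the wrist, so it is free. Lift to about 30 mm.

{"api": "arm_command", "payload": {
  "series": "-0.04 0 0 0 0 0 -1;-0.06 0 0 0 0 0 -1;-0.06 0 0 0 0 0 -1;-0.05 0 0 0 0 0 -1;0 0 0 0 0 0 -1;0 0 0 0 0 0 -1;0 0 0 0 0 0 -1"
}}

```text
clock: 10.33
position: [0.546, -0.1312, 0.1004]
ee_rot: [-0.47, -0.528, -0.47, 0.528]
contact_force: [0.5, -1.1, -1.1]
width: 0.0593
```

Run:
```python
from h import *
s=manip.get_state();print(s['position'],yaw(),s['contact_force'],s['width'],np.abs(s['qd']).max())
snap('wrist','w6');snap('scene','s6')
i=cv2.imread('pics/w6.png'); j=cv2.imread('pics/s6.png')[165:285,150:285]
cv2.imwrite('pics/c6.png',np.hstack([i[:,90:430],cv2.resize(j,(432,384),interpolation=2)]))
```

```text
[ 0.54596689 -0.13118714  0.1003688 ] -6.699906136997742 [ 0.5132686  -1.11397581 -1.13285839] 0.05932543949438275 0.005187636583620909
```

View pics/c6.png

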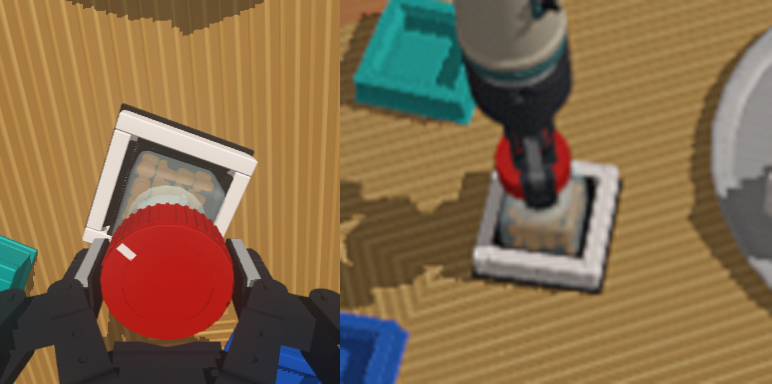

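The cap is off and held level over the jar, with the open neck visible below it, and the jar is still seated in the well.

```bash
python3 -c "
from h import *
print(ticket.sign_off())"
```

```text
the job is handed in; nothing more can be done
None
```

I set the jar down in the white holder's well, unscrewed the red cap, and handed the job in at about 10.4 s. The cap was still held over the open jar. The sign-off reports no verdict.

- **Seating:** I carried the jar by its cap. The wrist felt about 15 N upward at TCP height 0.0699 m, which is where I expected the jar to reach the well floor.
- **Unscrewing:** The tool turned 65° counter-clockwise. The tick stayed in the same place between the fingers, so the cap did not slip. When I lifted the cap, the wrist force stayed close to zero rather than the roughly 3 N it showed while carrying the jar.
- **Last checks:** The cap has risen 30.4 mm from its tight position, so its lower edge is about 9.6 mm above the rim. It is level, the arm is still, and the grip is set to 100 N at 59 mm opening. The last pictures show the jar in the well.

**Not fully confirmed:**
- Jar-yaw readings varied between about 62° and 67°, and holder positions by 2 to 4 mm between cameras. The jar still went in with no contact force on the way down.
- While the jaws closed on the cap I saw a brief 14 N upward force. I think the pads were dragging on the cap.
- I did not measure the caddy, cup and case again at the end. I noticed no contact with them during the moves.

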